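# Start the pottery kiln from its control console

### The arm

A 7-joint arm with a two-finger parallel gripper is mounted at the origin on the work surface. World frame = base frame: x ahead of the robot, y to its left, z up, the work surface at z = 0. Lengths are in m, angles in degrees, forces in N, time in s.
With the tool pointing down it reaches from about 0.4 to 0.9 m from the base axis. Payload 5.5 kg.
Tool frame: the origin (TCP) lies between the finger pads; the fingertips stand finger_overhang ahead of it and the grasp point (between the pads) lies 8 mm behind it (finger_overhang is the distance from the TCP to the fingertips, in m); z points along the fingers, y is the line along which they close (so a half turn about z gives the same grasp; the last joint's range is limited). The gripper opens to 92 mm and grips with 3 to 60 N. Pads are 19 mm wide; open, the fingers measure 130 mm over their backs; the gripper's body (75 mm by 190 mm) begins 47 mm behind the grasp point.
Start: joints at [82.804, 28.699, -24.465, 88.831, 12.651, 65.22, -12.049], TCP at [0.246, -0.601, 0.199] pointing down, gripper open.
Joint ranges: [-164.97, 164.97], [-17.58, 116.51], [-87.97, 89.64], [11.32, 138.91], [-80.73, 260.73], [10.89, 115.49], [-147.41, 147.41]. Speed limits (degrees/s): [147.25, 147.25, 180, 180, 180, 180, 180].

### API

Orientations are given as [roll, pitch, yaw] about the fixed x, y, z axes, in that order (R = Rz(yaw) Ry(pitch) Rx(roll)).
In Python, from cell import * gives the robot as it stands.
- The arm moves only by the tool apply_moves, never from a script. Its argument "deltas" is a list of rows, each a list of 7 numbers: the shift along the tool's x, y, z in m, then the turn, a rotation vector about the tool's x, y, z in degrees, then the finger opening in m, from 0 to 0.0918. A call has 1 to 12 rows; each row shifts and turns the commanded pose from where the row before left it, along the tool's axes as they then stand; what a row does not reach is not made up. A row lasts 1/8 s, in which the tool goes at most 62.5 mm and 10.7 degrees, less where a joint would pass 70% of its speed; a pose out of reach is approached as far as the arm can. A call is refused whole if a number of a shift passes 0.0625 or a number of a turn 10.7, either way. A call with a gripper value outside its range is refused whole. The fingers move at their own pace and stop on an object; "newtons" is the grip in N (left out, the last holds). Time passes only in rows, so rows that do not move let the fingers close. It gives the time, the measured TCP pose, the force, the opening and the grip force at its end, in the units of the state.
- get_state(): the state, without advancing time (a new reading comes with each control period).
- read_camera(name): name is "side" or "top" or "wrist"; returns a dict with "color" (480x640x3 uint8, blue, green, red), "range_z" (480x640 float32, m along the optical axis (not along the pixel's ray), 0 where there is no reading), "mtx" (3x3 intrinsics, pixels), "k1" (the pictures are not rectified: a ray, as slopes to the right and down, at radius r is drawn at 1 + k1 r^2 times it, then the intrinsics apply), "pose" (4x4, takes a point from camera to world coordinates); the wrist camera has in their place "tool_from_camera" (4x4, takes a point from camera to tool coordinates, whose origin is the TCP and whose axes are the flange's). Camera axes: x right, y down, z forward; pixel columns grow to the right and rows downward; lengths in m; the calibration is good to about 2 mm. A picture is of the moment at which its call begins: read the wrist's pose just before it.
- close_job(): hands the job in; it is judged then, once.
The state is a dict: "clock": time; "joint_positions": joint angles; "dq": joint speeds; "effort": joint torques, N m; "ee_pos": TCP position; "ee_rot": TCP orientation; "ft_force": force on the tool from outside, world axes, zero at the start; "torque": the same for the moment, N m; "width": finger opening in m; "finger_force": force on a finger pad.
Only numpy, scipy, OpenCV 4.12 (cv2) and the standard library are available. Lean on these libraries where they do the work, as an engineer would, in place of code of your own. Each camera call takes 0.05 s, during which the arm holds its last target. There are 200 camera calls.

### The job

Start the kiln from the grey console on the bench, pushing with your fingertips: first rock the black power switch fully over by pressing down its raised end (the one with the white bar), then press the blue programme key fully down, and last press the green start key fully down. Each must be done before the next is begun; do not press the red key, and leave the mug, the jar and the bowl where they stand.

Things in the scene. Friction and masses are not known exactly. Their poses are not given: they have to be found in the camera images.
- console: grey console fixed to the bench, 180 mm (its x) by 350 mm (its y), top 55 mm above the table; origin: centre of its underside. Its +x points away from the robot (yaw up to 0.35 rad either way). Blue display bar, 12 mm high, along the far edge (x 50 to 90 mm). The four controls sit in a row on 10 mm plates at x -22 mm, y -120, -40, 40, 120 mm, their order differing from run to run.
- power_pivot (a point): centre of the plate of the black power rocker, on its pivot line (along console y), 73 mm above the table; does not move. The rocker is 34 mm wide with two flat halves, each 32 mm long, meeting in a shallow V here. Off: the half nearer the robot is level, the white-barred half (console +x side) slopes up by 0.32 rad, its tip 83 mm high. On: the barred half lies level.
- power_end (a point): where to press the rocker: point on the top of the white-barred half, 20 mm from the pivot, moving with it. Off: 19 mm from the pivot towards console +x and 79 mm above the table; fully on: 73 mm above the table.
- power (a joint): angle of the power rocker, rad: 0 off (barred end up; starts at up to 0.05), 0.32 fully on (barred half level, at its stop). Friction of about 0.045 N m (2 to 3 N pressed at power_end), no spring: it stays where it is left.
- blue_top (a point): the point at the centre of the flat top of the blue round key: cap 36 mm across, top 77 mm above the table when up (12 mm proud of its aluminium plate). The point moves down with the key.
- blue (a joint): travel of the blue key, m: 0 up, 0.007 fully down (its stop). It takes a push of about 3 N straight down, has no spring, and stays at whatever depth it is left.
- green_top (a point): the point at the centre of the flat top of the green round key: cap 36 mm across, top 77 mm above the table when up (12 mm proud of its aluminium plate). The point moves down with the key.
- green (a joint): travel of the green key, m: 0 up, 0.007 fully down (its stop). It takes a push of about 3 N straight down, has no spring, and stays at whatever depth it is left.
- red_top (a point): the point at the centre of the flat top of the red round key: cap 36 mm across, top 77 mm above the table when up (12 mm proud of its aluminium plate). The point moves down with the key. Not to be pressed.
- red (a joint): travel of the red key, m: 0 up, 0.007 fully down (its stop). It takes a push of about 3 N straight down, has no spring, and stays at whatever depth it is left.
- mug: loose white ceramic mug, 82 mm across, 95 mm tall, with a handle, standing beside one end of the console; origin at the centre of its foot. To be left alone.
- jar: loose glass jar with an orange cap, 72 mm across, 85 mm tall, standing beside the other end of the console; origin at the centre of its foot. To be left alone.
- bowl: loose terracotta bowl, 90 mm across, 42 mm tall, standing beyond the display bar; origin at the centre of its foot. To be left alone.

How it is judged:
By the outcome, as a careful person would: the job done as asked, in the order asked, and still so for the second after the job is handed in, with the robot touching nothing.
It also fails if it takes over 42 s, if anything falls off the work surface, if the arm or the gripper's body presses on something with over 40 N, if the wrist force passes 120 N, or if a joint passes its speed limit or range.

## Working session

There is one attempt and no reset: what is moved stays moved. The work goes in short steps, Python scripts to look and compute and a tool call to move; the robot and the scene stay as the last step left them, time stands still between calls to the robot, and variables do not carry over. Pictures are saved under pics/ and viewed, at most 10 in all, crops included, and the job is handed in when it is done.

Besides the shell and the picture viewer there is one more tool, called after "Emit:" as a command line: name --pt "numbers of a row" for each row, then --argument value for the rest. apply_moves: Moves the arm, as the interface text tells. Its arguments: {"type":"object","properties":{"deltas":{"type":"array"},"newtons":{"type":"number"}},"required":["deltas"]}

```bash
mkdir -p pics; ls; python3 - <<'E'
from cell import *
import cv2,numpy as np
s=get_state();print(s)
for n in("top","side"):
    c=read_camera(n);cv2.imwrite(f"pics/{n}1.png",c["color"]);np.savez(f"{n}1.npz",**c);print(n,c["mtx"].tolist(),c["k1"],c["pose"].round(3).tolist())
print(read_camera("wrist")["tool_from_camera"].round(3).tolist())
E
```

```text
pics
{'clock': 0.0, 'joint_positions': array([ 82.80340056,  28.75437369, -24.45442636,  88.88998221,
        12.65013823,  65.21994598, -12.05074504]), 'dq': array([ 0.03218398, -0.03369434, -0.09229572,  0.03292132,  0.03164104,
       -0.09260958, -0.11907985]), 'effort': array([ 1.07798794e-03, -5.66580498e+01, -5.81611499e+00, -2.79109240e+01,
       -6.88392087e-02,  3.08800733e-02,  1.84489086e-04]), 'ee_pos': array([ 0.24609787, -0.60080737,  0.19828471]), 'ee_rot': array([-1.79889195e+02, -5.27744477e-03,  2.22788690e+01]), 'ft_force': array([ 0.00964151,  0.46985266, -0.65119777]), 'torque': array([ 0.01828372, -0.03873158,  0.00621648]), 'finger_force': 0.0, 'width': 0.09157302952174298}
top [[438.3984739082081, 0.0, 323.9873987863841], [0.0, 438.3984739082081, 238.6355058592426], [0.0, 0.0, 1.0]] -0.0669947885657912 [[-0.012, -0.987, 0.158, 0.454], [-1.0, 0.012, 0.002, 0.034], [-0.004, -0.158, -0.987, 1.007], [0.0, 0.0, 0.0, 1.0]]
side [[435.5024479912297, 0.0, 320.6441859587403], [0.0, 435.5024479912297, 252.23641292627357], [0.0, 0.0, 1.0]] 0.0064444231549938506 [[-0.987, -0.093, 0.133, 0.511], [-0.161, 0.666, -0.728, 0.558], [-0.021, -0.74, -0.672, 0.57], [0.0, 0.0, 0.0, 1.0]]
[[0.001, -0.961, -0.278, 0.075], [1.0, 0.001, -0.0, 0.001], [0.0, -0.278, 0.961, -0.186], [0.0, 0.0, 0.0, 1.0]]
```

View pics/top1.png

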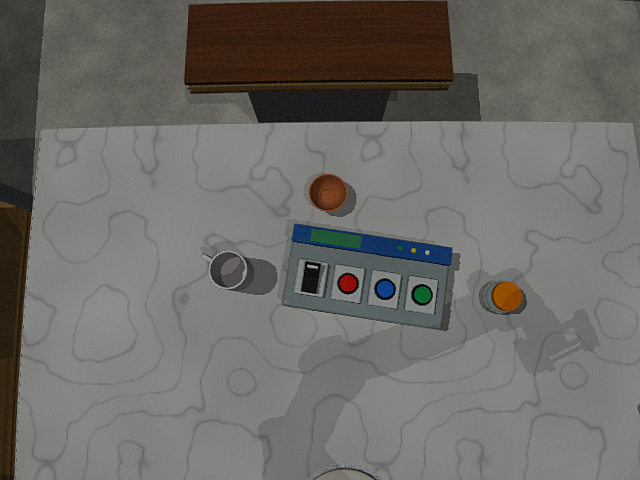

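View pics/side1.png

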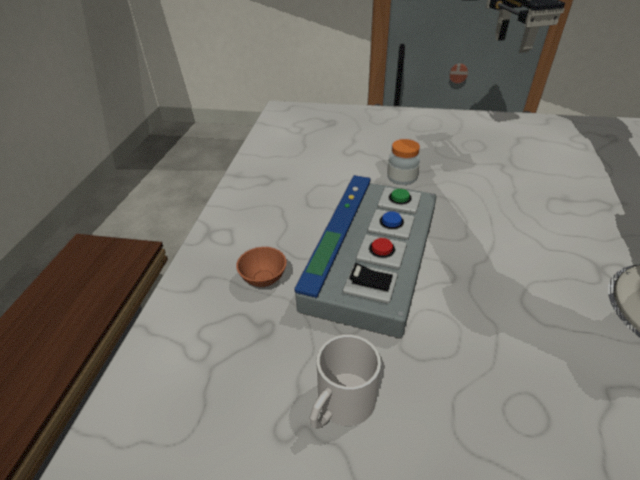

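```bash
python3 -c "
import cell
print([(k,v if not callable(v) else 'fn') for k,v in vars(cell).items() if not k.startswith('__')])"|cut -c1-1500
```

```text
[('read_camera', 'fn'), ('close_job', 'fn'), ('get_state', 'fn'), ('MotionError', 'fn'), ('finger_overhang', 0.011)]
```

The top view shows the rocker at (312,278) with its white bar at the far end, red at (348,284), blue at (385,289) and green at (422,295). The mug is at (230,268), the jar at (505,297) and the bowl at (328,192). The side view shows the same order, with the rocker nearest the camera. Next I'll measure the positions.

```bash
cat > h.py <<'E'
import cv2,numpy as np
def cast(c,uv,z,pose=None):
    P=c["pose"] if pose is None else pose
    k=float(c["k1"]); d=cv2.undistortPoints(np.array(uv,float).reshape(-1,1,2),c["mtx"],np.array([k,0,0,0,0.]))[:,0]
    r=np.c_[d,np.ones(len(d))]@P[:3,:3].T
    return P[:3,3]+r*((z-P[2,3])/r[:,2])[:,None]
def blobs(img):
    h=cv2.cvtColor(img,cv2.COLOR_BGR2HSV); out={}
    R={"red":[(0,8),(172,180)],"blue":[(105,125)],"green":[(55,80)]}
    for n,rs in R.items():
        m=sum(cv2.inRange(h,(a,130,60),(b,255,255)) for a,b in rs)
        cs,_=cv2.findContours(m,cv2.RETR_EXTERNAL,cv2.CHAIN_APPROX_NONE)
        for q in cs:
            A=cv2.contourArea(q)
            if A<60: continue
            (x,y),(w,hh),_=cv2.minAreaRect(q)
            M=cv2.moments(q); out.setdefault(n,[]).append((M["m10"]/M["m00"],M["m01"]/M["m00"],A,max(w,hh)/min(w,hh)))
    return out
E
python3 - <<'E'
from h import *
for n in("top","side"):
    c=dict(np.load(f"{n}1.npz")); 
    for k,v in blobs(c["color"]).items():
        for b in v: print(n,k,np.round(b,1),cast(c,[b[:2]],.077).round(4)[0], "depth",c["range_z"][int(b[1]),int(b[0])])
    # white bar of rocker
    g=cv2.cvtColor(c["color"],cv2.COLOR_BGR2GRAY)
    x0,y0,x1,y1=(290,255,335,300) if n=="top" else (340,255,402,302)
    # plate: bright region, rocker: dark
    m=(g[y0:y1,x0:x1]<55).astype(np.uint8)
    cs,_=cv2.findContours(m,cv2.RETR_EXTERNAL,cv2.CHAIN_APPROX_NONE);q=max(cs,key=cv2.contourArea)+[x0,y0]
    box=cv2.boxPoints(cv2.minAreaRect(q));print(n,"dark",box.round(1).tolist());print(cast(c,box,.075).round(4).tolist())
    cv2.imwrite(f"pics/{n}crop.png",cv2.resize(c["color"][y0-5:y1+40,x0-10:x1+120],None,fx=4,fy=4,interpolation=cv2.INTER_NEAREST)[:600,:800])
E
```

```text
top red [347.7 282.9 207.    1. ] [ 0.5075 -0.0132  0.077 ] depth 0.927527
top blue [384.9 288.5 203.    1.1] [ 0.4946 -0.0918  0.077 ] depth 0.92667806
top blue [ 372.   244.1 2611.     9.2] [ 0.5899 -0.0671  0.077 ] depth 0.9474311
top green [422.2 294.4 192.5   1.1] [ 0.4811 -0.1703  0.077 ] depth 0.9225333
top green [335.3 238.2 554.5   4. ] [0.6037 0.0114 0.077 ] depth 0.95549905
top dark [[300.5, 290.8999938964844], [305.20001220703125, 260.79998779296875], [320.6000061035156, 263.20001220703125], [316.0, 293.29998779296875]]
[[0.4918, 0.0867, 0.075], [0.5558, 0.0765, 0.075], [0.5503, 0.0436, 0.075], [0.4865, 0.0541, 0.075]]
side red [381.8 246.3 260.    1.2] [ 0.5077 -0.0053  0.077 ] depth 0.74283004
side blue [391.5 219.1 211.    1.4] [ 0.4947 -0.0828  0.077 ] depth 0.7980977
side blue [ 336.2  231.5 1596.     5.9] [ 0.5899 -0.0336  0.077 ] depth 0.7889803
side green [400.  195.2 151.5   1.3] [ 0.4815 -0.1609  0.077 ] depth 0.85119945
side dark [[348.1000061035156, 281.29998779296875], [354.79998779296875, 262.20001220703125], [392.3999938964844, 275.5], [385.70001220703125, 294.5]]
[[0.5552, 0.083, 0.075], [0.5492, 0.0383, 0.075], [0.487, 0.0604, 0.075], [0.4954, 0.1027, 0.075]]
```

Emit:
apply_moves --pt "0 0 0 0 0 8 0" --pt "0 0 0 0 0 8 0" --pt "0 0 0 0 0 8 0" --pt "0 0 0 0 0 8 0" --pt "0.02 -0.06 0 0 0 0 0" --pt "0.02 -0.06 0 0 0 0 0" --pt "0.02 -0.06 0 0 0 0 0" --pt "0.02 -0.06 0 0 0 0 0" --pt "0.02 -0.06 0 0 0 0 0" --pt "0.02 -0.06 0 0 0 0 0" --pt "0.02 -0.06 0 0 0 0 0" --pt "0.02 -0.06 0 0 0 0 0" --newtons 5

```text
clock: 1.65
ee_pos: [0.483, -0.159, 0.1994]
ee_rot: [180.0, -0.0, -9.7]
ft_force: [-0.1, -0.6, 0.5]
width: 0.0003
finger_force: 0.0
```

Emit:
apply_moves --pt "0.01 -0.05 0 0 0 0 0" --pt "0 -0.05 0 0 0 0 0" --pt "0 0 0 0 0 0 0" --pt "0 0 0 0 0 0 0"

```text
clock: 2.15
ee_pos: [0.5088, -0.0643, 0.1991]
ee_rot: [180.0, 0.0, -9.7]
ft_force: [0.7, -0.4, 0.1]
width: 0.0005
finger_force: 0.0
```

```bash
python3 - <<'E'
from cell import *
from h import *
from scipy.spatial.transform import Rotation as R
s=get_state();c=read_camera("wrist");print(s["clock"],s["ee_pos"].round(4),s["ee_rot"].round(2),s["width"],s["ft_force"].round(2))
T=np.eye(4);T[:3,:3]=R.from_euler("xyz",s["ee_rot"],degrees=True).as_matrix();T[:3,3]=s["ee_pos"];P=T@c["tool_from_camera"]
np.savez("w1.npz",pose=P,**c);cv2.imwrite("pics/w1.png",c["color"])
for k,v in blobs(c["color"]).items():
    for b in v: print(k,np.round(b,1),cast(c,[b[:2]],.077,P).round(4)[0],"z",P[2,3]+c["range_z"][int(b[1]),int(b[0])]*(cast(c,[b[:2]],0,P)[0]-P[:3,3])[2]/((cast(c,[b[:2]],0,P)[0]-P[:3,3])@P[:3,2]))
E
```

```text
2.15 [ 0.5088 -0.0643  0.1991] [ 1.7996e+02  3.0000e-02 -9.7100e+00] 0.0004910552045603368 [ 0.74 -0.39  0.13]
red [2.6560e+02 2.3400e+02 1.1905e+03 1.0000e+00] [ 0.5074 -0.014   0.077 ] z 0.07692358860803006
blue [3.542e+02 2.337e+02 1.173e+03 1.000e+00] [ 0.4944 -0.0921  0.077 ] z 0.07755557738758617
blue [3.08700e+02 1.26600e+02 1.88675e+04 8.90000e+00] [ 0.591  -0.0682  0.077 ] z 0.06807360206142443
green [ 444.1  234.  1032.5    1.1] [ 0.4806 -0.1712  0.077 ] z 0.07700791100390186
green [380.2 126.9  95.    1. ] [ 0.5809 -0.1261  0.077 ] z 0.07077312351882076
```

View pics/w1.png

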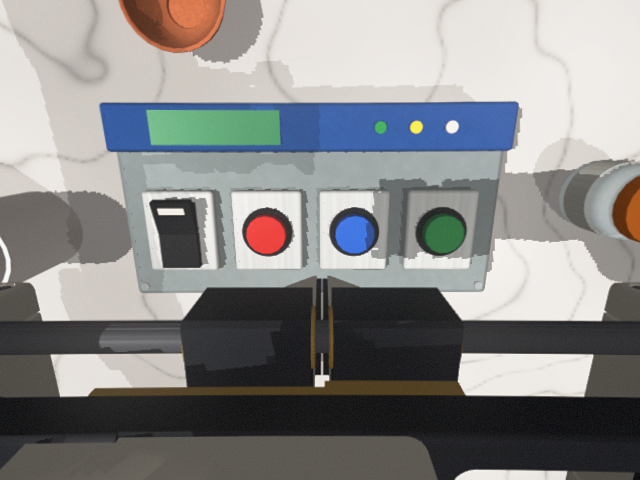

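The wrist view shows red at (266,234), blue at (354,234) and green at (444,234). All are within 1 mm of the top-view positions, 80 mm apart and 77 mm high. The rocker is at (178,232) with its white bar at the far end, and the closed fingertips are near (321,280). I'll move over power_end at about (0.5395, 0.0614).

Emit:
apply_moves --pt "0.003 -0.043 0 0 0 0 0" --pt "0.003 -0.043 0 0 0 0 0" --pt "0.003 -0.043 0 0 0 0 0" --pt "0 0 0.03 0 0 0 0" --pt "0 0 0.03 0 0 0 0" --pt "0 0 0.03 0 0 0 0" --pt "0 0 0 0 0 0 0" --pt "0 0 0 0 0 0 0"

```text
clock: 3.2
ee_pos: [0.5406, 0.0609, 0.1102]
ee_rot: [-180.0, -0.1, -9.8]
ft_force: [0.2, 0.0, 0.9]
width: 0.0005
finger_force: 0.0
```

Emit:
apply_moves --pt "0 0 0.01 0 0 0 0" --pt "0 0 0.003 0 0 0 0" --pt "0 0 0.003 0 0 0 0" --pt "0 0 0.003 0 0 0 0" --pt "0 0 0.003 0 0 0 0" --pt "0 0 0.002 0 0 0 0" --pt "0 0 0.002 0 0 0 0" --pt "0 0 0 0 0 0 0"

```text
clock: 4.2
ee_pos: [0.5397, 0.0619, 0.0832]
ee_rot: [180.0, 0.0, -9.7]
ft_force: [0.2, -0.3, -0.3]
width: 0.0007
finger_force: 0.0
```

Emit:
apply_moves --pt "0 0 0.001 0 0 0 0" --pt "0 0 0 0 0 0 0"

```text
clock: 4.45
ee_pos: [0.5398, 0.0619, 0.0824]
ee_rot: [-180.0, -0.0, -9.7]
ft_force: [0.2, 0.8, -0.4]
width: 0.0006
finger_force: 0.0
```

Emit:
apply_moves --pt "0 0 0.001 0 0 0 0" --pt "0 0 0 0 0 0 0"

```text
clock: 4.7
ee_pos: [0.5397, 0.0618, 0.0813]
ee_rot: [180.0, 0.0, -9.7]
ft_force: [0.4, -0.5, 0.5]
width: 0.0002
finger_force: 0.0
```

No force yet, although the tip should be at stop height, so I'll look.

```bash
python3 - <<'E'
from cell import *
import cv2,numpy as np
a=read_camera("side")["color"][170:340,280:480]
b=read_camera("wrist")["color"][150:350,220:420]
for i in range(3): print(get_state()["ft_force"].round(1),get_state()["ee_pos"].round(4))
cv2.imwrite("pics/c2.png",np.hstack([cv2.resize(a,(400,340),interpolation=2),cv2.resize(b,(340,340),interpolation=2)]))
E
```

```text
[ 0.6 -0.1  0.2] [0.5398 0.0619 0.0813]
[ 0.6 -0.1  0.2] [0.5398 0.0619 0.0813]
[ 0.6 -0.1  0.2] [0.5398 0.0619 0.0813]
```

View pics/c2.png

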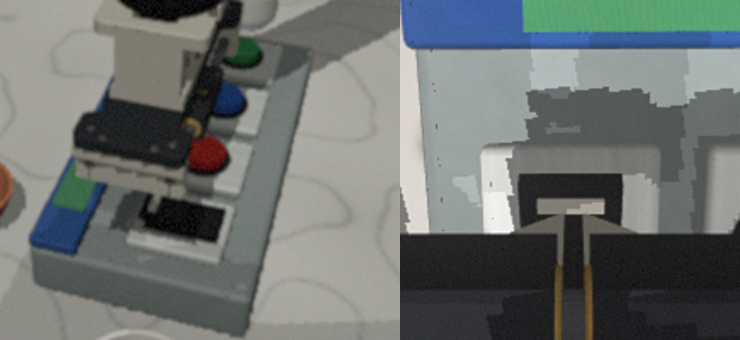

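The side view (left panel) shows the fingertips over the barred half at about (165,195), apparently still above it. The wrist view (right panel) shows the white bar just ahead of the tips, so they are over the right spot. I'll keep going down in small steps until force shows.

Emit:
apply_moves --pt "0 0 0.001 0 0 0 0" --pt "0 0 0.001 0 0 0 0" --pt "0 0 0 0 0 0 0"

```text
clock: 5.18
ee_pos: [0.5397, 0.0618, 0.0792]
ee_rot: [180.0, 0.0, -9.7]
ft_force: [-0.0, -0.2, -0.9]
width: 0.0006
finger_force: 0.0
```

Emit:
apply_moves --pt "0 0 0.001 0 0 0 0" --pt "0 0 0.001 0 0 0 0" --pt "0 0 0 0 0 0 0"

```text
clock: 5.55
ee_pos: [0.5397, 0.0618, 0.0772]
ee_rot: [180.0, 0.0, -9.7]
ft_force: [-1.2, 0.0, -0.8]
width: 0.0006
finger_force: 0.0
```

```bash
python3 - <<'E'
from cell import *
from h import *
from scipy.spatial.transform import Rotation as R
s=get_state();c=read_camera("wrist");sd=read_camera("side")
print(s["ft_force"].round(1))
T=np.eye(4);T[:3,:3]=R.from_euler("xyz",s["ee_rot"],degrees=True).as_matrix();T[:3,3]=s["ee_pos"]
np.savez("w2.npz",T=T,**c);np.savez("s2.npz",**sd)
C=c["tool_from_camera"]
# tool coords of depth pixels
uv=np.mgrid[0:640,0:480].T.reshape(-1,2).astype(float)
d=cv2.undistortPoints(uv.reshape(-1,1,2),c["mtx"],np.array([float(c["k1"]),0,0,0,0]))[:,0]
X=np.c_[d,np.ones(len(d))]*c["range_z"].reshape(-1,1)
Pt=(X@C[:3,:3].T+C[:3,3]).reshape(480,640,3)
Pw=Pt@T[:3,:3].T+T[:3,3]
col=[300,310,316,321,326,332,342]
for v in range(240,345,5): print(v,[tuple((Pt[v,u]*1000).round().astype(int))+(int(Pw[v,u,2]*1000),) for u in col])
E
python3 - <<'E'
import cv2,numpy as np
a=np.load("s2.npz")["color"][210:320,320:440]
cv2.imwrite("pics/c3.png",cv2.resize(a,(600,550),interpolation=cv2.INTER_CUBIC))
E
```

```text
[-1.2  0.  -0.8]
240 [(np.int64(17), np.int64(-12), np.int64(13), 64), (np.int64(17), np.int64(-6), np.int64(13), 64), (np.int64(17), np.int64(-3), np.int64(12), 65), (np.int64(17), np.int64(0), np.int64(12), 65), (np.int64(17), np.int64(3), np.int64(13), 64), (np.int64(17), np.int64(7), np.int64(13), 64), (np.int64(17), np.int64(12), np.int64(13), 64)]
245 [(np.int64(14), np.int64(-12), np.int64(13), 64), (np.int64(14), np.int64(-6), np.int64(12), 64), (np.int64(14), np.int64(-3), np.int64(11), 65), (np.int64(14), np.int64(0), np.int64(11), 65), (np.int64(14), np.int64(3), np.int64(12), 64), (np.int64(14), np.int64(7), np.int64(12), 65), (np.int64(14), np.int64(12), np.int64(11), 66)]
250 [(np.int64(11), np.int64(-12), np.int64(11), 65), (np.int64(11), np.int64(-6), np.int64(13), 64), (np.int64(11), np.int64(-3), np.int64(11), 66), (np.int64(11), np.int64(0), np.int64(12), 65), (np.int64(11), np.int64(3), np.int64(12), 65), (np.int64(11), np.int64(7), np.int64(12), 65), (np.int64(11), np.int64(12), np.int64(11), 65)]
255 [(np.int64(12), np.int64(-11), np.int64(-1), 77), (np.int64(12
[... 5509 characters left out ...]
34), np.int64(-4), np.int64(-118), 195), (np.int64(32), np.int64(-2), np.int64(-115), 192), (np.int64(29), np.int64(-1), np.int64(-110), 187), (np.int64(29), np.int64(0), np.int64(-109), 186), (np.int64(30), np.int64(2), np.int64(-111), 187), (np.int64(32), np.int64(3), np.int64(-115), 191), (np.int64(33), np.int64(5), np.int64(-117), 194)]
340 [(np.int64(33), np.int64(-4), np.int64(-118), 195), (np.int64(32), np.int64(-2), np.int64(-117), 194), (np.int64(29), np.int64(-1), np.int64(-111), 188), (np.int64(29), np.int64(0), np.int64(-112), 189), (np.int64(29), np.int64(2), np.int64(-111), 188), (np.int64(30), np.int64(3), np.int64(-114), 190), (np.int64(33), np.int64(5), np.int64(-117), 194)]
```

View pics/c3.png

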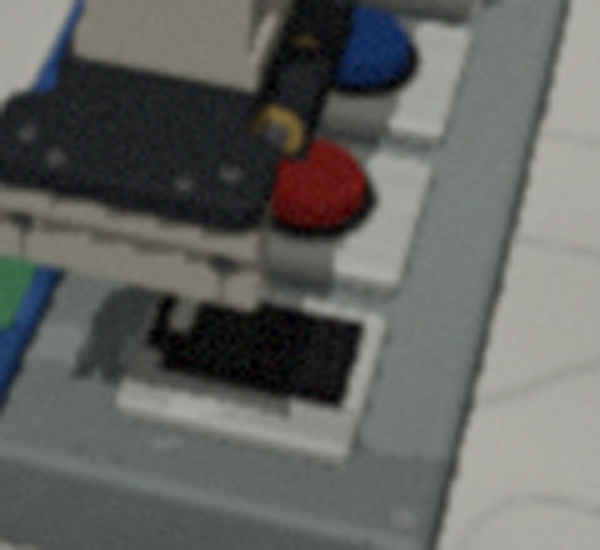

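The wrist depth shows the barred half still up: its top is at 81 to 83 mm at tool x 5 to 11 mm. The finger front faces end at about tool z = -30 mm, so the true tips are roughly 40 mm higher than `finger_overhang` implies. I'll check that against the side view.

```bash
python3 - <<'E'
from h import *
s=dict(np.load("s2.npz"));T=np.load("w2.npz")["T"];W=np.linalg.inv(s["pose"])
for z in (-.05,-.04,-.03,-.02,0,.011):
  for x in (-.0095,.0095):
    p=T[:3,:3]@[x,-.019,z]+T[:3,3];q,_=cv2.projectPoints(p.reshape(1,1,3),cv2.Rodrigues(W[:3,:3])[0],W[:3,3],s["mtx"],np.array([float(s["k1"]),0,0,0,0]));q=q.ravel()
    print(z,x,q.round(1),"crop",((q-[320,210])*5).round())
E
```

```text
-0.05 -0.0095 [363.4 258. ] crop [217. 240.]
-0.05 0.0095 [351.1 255.3] crop [155. 227.]
-0.04 -0.0095 [363.1 262.8] crop [215. 264.]
-0.04 0.0095 [350.9 260.2] crop [155. 251.]
-0.03 -0.0095 [362.8 267.6] crop [214. 288.]
-0.03 0.0095 [350.7 264.9] crop [154. 275.]
-0.02 -0.0095 [362.5 272.3] crop [213. 311.]
-0.02 0.0095 [350.6 269.6] crop [153. 298.]
0 -0.0095 [361.9 281.3] crop [210. 357.]
0 0.0095 [350.3 278.7] crop [151. 343.]
0.011 -0.0095 [361.7 286.2] crop [208. 381.]
0.011 0.0095 [350.1 283.5] crop [150. 367.]
```

In the side crop, tips at +11 mm would show at row ~375, and nothing is there. That supports tips at about tool z = -30 mm. I'll carry on down, guided by force, expecting contact near TCP z 0.052 and the stop near 0.043.

Emit:
apply_moves --pt "0 0 0.005 0 0 0 0" --pt "0 0 0.005 0 0 0 0" --pt "0 0 0.005 0 0 0 0" --pt "0 0 0.005 0 0 0 0" --pt "0 0 0 0 0 0 0"

```text
clock: 6.28
ee_pos: [0.5393, 0.0618, 0.0568]
ee_rot: [180.0, 0.1, -9.7]
ft_force: [-0.8, -0.3, -0.2]
width: 0.0003
finger_force: 0.0
```

Emit:
apply_moves --pt "0 0 0.002 0 0 0 0" --pt "0 0 0.002 0 0 0 0"

```text
clock: 6.52
ee_pos: [0.5404, 0.0619, 0.0537]
ee_rot: [-180.0, -0.1, -9.7]
ft_force: [0.1, -0.1, 1.9]
width: 0.0007
finger_force: 0.8
```

Emit:
apply_moves --pt "0 0 0.002 0 0 0 0" --pt "0 0 0.002 0 0 0 0"

```text
clock: 6.78
ee_pos: [0.5405, 0.0619, 0.0496]
ee_rot: [-180.0, -0.1, -9.7]
ft_force: [2.2, 0.0, 1.4]
width: 0.0003
finger_force: 0.9
```

Contact came at about 0.054, matching the estimate. I'll continue to the stop.

Emit:
apply_moves --pt "0 0 0.002 0 0 0 0" --pt "0 0 0.002 0 0 0 0" --pt "0 0 0 0 0 0 0"

```text
clock: 7.15
ee_pos: [0.54, 0.0619, 0.0459]
ee_rot: [180.0, -0.0, -9.7]
ft_force: [-0.0, -0.6, 7.1]
width: 0.0007
finger_force: 3.6
```

Emit:
apply_moves --pt "0 0 0.001 0 0 0 0" --pt "0 0 0.001 0 0 0 0" --pt "0 0 0 0 0 0 0"

```text
clock: 7.52
ee_pos: [0.5401, 0.0619, 0.0456]
ee_rot: [179.9, -0.1, -9.7]
ft_force: [-6.1, -1.8, 24.1]
width: 0.0006
finger_force: 11.9
```

24 N at TCP z 0.0456 means the rocker is on its stop with the tips at 73 mm. The true tips are therefore at TCP +27.4 mm. I'll lift and check the rocker by depth while moving over blue.

Emit:
apply_moves --pt "0 0 -0.02 0 0 0 0" --pt "0 0 -0.03 0 0 0 0" --pt "0 0 -0.03 0 0 0 0" --pt "-0.006 0.05 0 0 0 0 0" --pt "-0.006 0.05 0 0 0 0 0" --pt "-0.007 0.06 0 0 0 0 0" --pt "0 0 0 0 0 0 0" --pt "0 0 0 0 0 0 0"

```text
clock: 8.52
ee_pos: [0.4938, -0.0923, 0.1234]
ee_rot: [-180.0, 0.0, -9.8]
ft_force: [0.3, 0.9, 0.2]
width: 0.0004
finger_force: 0.0
```

```bash
cat > look.py <<'E'
from cell import *
from h import *
from scipy.spatial.transform import Rotation as R
s=get_state();c=read_camera("wrist")
print(s["clock"],s["ee_pos"].round(4),s["ft_force"].round(1))
T=np.eye(4);T[:3,:3]=R.from_euler("xyz",s["ee_rot"],degrees=True).as_matrix();T[:3,3]=s["ee_pos"];P=T@c["tool_from_camera"]
uv=np.mgrid[0:640,0:480].T.reshape(-1,2).astype(float)
d=cv2.undistortPoints(uv.reshape(-1,1,2),c["mtx"],np.array([float(c["k1"]),0,0,0,0]))[:,0]
X=np.c_[d,np.ones(len(d))]*c["range_z"].reshape(-1,1)
W=X@P[:3,:3].T+P[:3,3]
a=np.radians(-9.7);o=np.array([.5208,.0646])
L=(W[:,:2]-o)@np.array([[np.cos(a),-np.sin(a)],[np.sin(a),np.cos(a)]])  # relative to power pivot, console axes
for r in(-25,-15,-5,5,15,20,25,30):
    m=(abs(L[:,0]-r)<2)&(abs(L[:,1])<.01) if 0 else (abs(L[:,0]-r/1000)<.002)&(abs(L[:,1])<.01)&(W[:,2]<.1)
    print("rocker",r,m.sum(),(np.median(W[m,2])*1000).round(1) if m.any() else None)
for n,y in(("red",-80),("blue",-160),("green",-240)):
    m=(np.hypot(L[:,0],L[:,1]-y/1000)<.012)&(W[:,2]<.09); print(n,m.sum(),(np.median(W[m,2])*1000).round(1) if m.any() else None)
for k,v in blobs(c["color"]).items():
    for b in v: print(k,np.round(b,1),cast(c,[b[:2]],.077,P).round(4)[0])
cv2.imwrite(f"pics/look{s['clock']:.2f}.png",c["color"])
E
python3 look.py
```

```text
8.525 [ 0.4938 -0.0923  0.1234] [0.3 0.9 0.2]
rocker -25 177 81.4
rocker -15 188 77.9
rocker -5 180 74.6
rocker 5 157 73.3
rocker 15 170 73.4
rocker 20 171 73.8
rocker 25 180 73.8
rocker 30 243 72.1
red 928 77.4
blue 928 77.4
green 928 77.3
red [2.0500e+02 2.4870e+02 2.1445e+03 1.1000e+00] [ 0.5078 -0.0146  0.077 ]
blue [3.205e+02 2.483e+02 2.040e+03 1.000e+00] [ 0.4949 -0.0923  0.077 ]
blue [2.6420e+02 1.0720e+02 3.3784e+04 8.1000e+00] [ 0.5897 -0.0737  0.077 ]
green [4.3750e+02 2.4900e+02 1.8605e+03 1.0000e+00] [ 0.4809 -0.1708  0.077 ]
green [351.6 107.6 182.5   1. ] [ 0.5805 -0.1263  0.077 ]
```

The rocker's barred half is level at 73 mm, so it is fully on. All keys are up, and I'm centred over blue. I'll press blue.

Emit:
apply_moves --pt "0.001 0 0.03 0 0 0 0" --pt "0 0 0.03 0 0 0 0" --pt "0 0 0.008 0 0 0 0" --pt "0 0 0.002 0 0 0 0" --pt "0 0 0.002 0 0 0 0" --pt "0 0 0.002 0 0 0 0" --pt "0 0 0.002 0 0 0 0" --pt "0 0 0.002 0 0 0 0" --pt "0 0 0 0 0 0 0"

```text
clock: 9.7
ee_pos: [0.4957, -0.0929, 0.0456]
ee_rot: [-180.0, -0.1, -9.7]
ft_force: [1.5, -0.4, 1.9]
width: 0.0003
finger_force: 1.0
```

Emit:
apply_moves --pt "0 0 0.002 0 0 0 0" --pt "0 0 0 0 0 0 0"

```text
clock: 9.95
ee_pos: [0.4954, -0.0929, 0.0433]
ee_rot: [-180.0, -0.0, -9.7]
ft_force: [1.6, -0.2, 2.2]
width: 0.0005
finger_force: 1.1
```

Emit:
apply_moves --pt "0 0 0.001 0 0 0 0" --pt "0 0 0 0 0 0 0"

```text
clock: 10.2
ee_pos: [0.4954, -0.0929, 0.0428]
ee_rot: [180.0, -0.0, -9.7]
ft_force: [0.1, -0.8, 6.6]
width: 0.0006
finger_force: 3.3
```

Emit:
apply_moves --pt "0 0 0.001 0 0 0 0" --pt "0 0 0.001 0 0 0 0" --pt "0 0 0 0 0 0 0"

```text
clock: 10.58
ee_pos: [0.4955, -0.093, 0.0423]
ee_rot: [179.9, -0.1, -9.7]
ft_force: [-5.8, 0.7, 23.3]
width: 0.0008
finger_force: 12.0
```

Emit:
apply_moves --pt "0 0 -0.02 0 0 0 0" --pt "0 0 -0.03 0 0 0 0" --pt "0 0 -0.03 0 0 0 0" --pt "0 0.04 0 0 0 0 0" --pt "0 0.04 0 0 0 0 0" --pt "0 0 0 0 0 0 0" --pt "0 0 0 0 0 0 0"

```text
clock: 11.45
ee_pos: [0.4807, -0.1709, 0.1198]
ee_rot: [-180.0, 0.1, -9.7]
ft_force: [0.1, 0.7, -0.3]
width: 0.0007
finger_force: 0.0
```

```bash
python3 look.py
```

```text
11.45 [ 0.4807 -0.1709  0.1198] [ 0.1  0.7 -0.3]
rocker -25 0 None
rocker -15 0 None
rocker -5 0 None
rocker 5 0 None
rocker 15 0 None
rocker 20 0 None
rocker 25 0 None
rocker 30 0 None
red 979 77.3
blue 911 70.3
green 950 77.3
red [8.5900e+01 2.5030e+02 2.4275e+03 1.1000e+00] [ 0.5077 -0.0166  0.077 ]
blue [2.059e+02 2.483e+02 1.903e+03 1.100e+00] [ 0.4957 -0.0954  0.077 ]
blue [2.3430e+02 1.0700e+02 2.1853e+04 6.1000e+00] [ 0.5792 -0.1351  0.077 ]
green [3.210e+02 2.512e+02 1.901e+03 1.100e+00] [ 0.4807 -0.1711  0.077 ]
green [224.  107.3 196.    1.1] [ 0.58   -0.1291  0.077 ]
```

Blue is fully down (7 mm) and red is still up. I'm centred over green, so I'll press it.

Emit:
apply_moves --pt "0 0 0.03 0 0 0 0" --pt "0 0 0.03 0 0 0 0" --pt "0 0 0.006 0 0 0 0" --pt "0 0 0.002 0 0 0 0" --pt "0 0 0.002 0 0 0 0" --pt "0 0 0.002 0 0 0 0" --pt "0 0 0.002 0 0 0 0" --pt "0 0 0.002 0 0 0 0" --pt "0 0 0.001 0 0 0 0" --pt "0 0 0 0 0 0 0"

```text
clock: 12.75
ee_pos: [0.4821, -0.1718, 0.0435]
ee_rot: [180.0, -0.1, -9.7]
ft_force: [1.5, 0.7, 2.5]
width: 0.0004
finger_force: 1.3
```

Emit:
apply_moves --pt "0 0 0.001 0 0 0 0" --pt "0 0 0 0 0 0 0"

```text
clock: 13.0
ee_pos: [0.4822, -0.1718, 0.0428]
ee_rot: [180.0, -0.1, -9.7]
ft_force: [1.8, 0.4, 5.7]
width: 0.0001
finger_force: 3.0
```

Emit:
apply_moves --pt "0 0 0.001 0 0 0 0" --pt "0 0 0.001 0 0 0 0" --pt "0 0 0 0 0 0 0"

```text
clock: 13.38
ee_pos: [0.4823, -0.1719, 0.0424]
ee_rot: [179.9, -0.1, -9.7]
ft_force: [-4.0, 3.0, 22.5]
width: 0.0004
finger_force: 11.4
```

Emit:
apply_moves --pt "0 0 -0.03 0 0 0 0" --pt "0 0 -0.05 0 0 0 0" --pt "0 0 -0.06 0 0 0 0" --pt "0 -0.05 0 0 0 0 0" --pt "0 -0.05 0 0 0 0 0" --pt "0 0 0 0 0 0 0" --pt "0 0 0 0 0 0 0" --pt "0 0 0 0 0 0 0"

```text
clock: 14.38
ee_pos: [0.4976, -0.0747, 0.1798]
ee_rot: [180.0, 0.1, -9.9]
ft_force: [-0.3, -0.3, -0.1]
width: 0.0003
finger_force: 0.0
```

```bash
python3 look.py
```

```text
14.375 [ 0.4976 -0.0747  0.1798] [-0.3 -0.3 -0.1]
rocker -25 126 81.3
rocker -15 119 77.8
rocker -5 117 74.7
rocker 5 112 73.6
rocker 15 118 73.5
rocker 20 110 73.7
rocker 25 124 73.8
rocker 30 146 71.9
red 629 77.4
blue 601 70.3
green 615 70.4
red [2.472e+02 2.295e+02 1.382e+03 1.000e+00] [ 0.5075 -0.0141  0.077 ]
blue [3.4170e+02 2.2740e+02 1.2475e+03 1.0000e+00] [ 0.4958 -0.0921  0.077 ]
blue [2.91200e+02 1.13700e+02 2.23865e+04 8.60000e+00] [ 0.5907 -0.068   0.077 ]
green [4.3550e+02 2.2710e+02 1.1595e+03 1.1000e+00] [ 0.4828 -0.169   0.077 ]
green [368.6 113.8 114.5   1. ] [ 0.5806 -0.1261  0.077 ]
```

The rocker is on, blue and green are fully down, red is up, and the arm is clear. I'll hand the job in.

```bash
python3 -c "
from cell import *
print(close_job())"
```

```text
the job is handed in; nothing more can be done
None
```

I started the kiln as asked and handed the job in at 14.4 s: power rocker fully on, then blue fully down, then green fully down, with the red key still up and the mug, jar and bowl left alone.

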